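# Pump up the laboratory hand air pump until its indicator pin pops out

### The arm

A 6-joint arm with a two-finger parallel gripper is mounted at the origin on the work surface. World frame = base frame: x ahead of the robot, y to its left, z up, the work surface at z = 0. Lengths are in m, angles in rad, forces in N, time in s.
With the tool pointing down it reaches from about 0.25 to 0.775 m from the base axis. Payload 8.9 kg.
Tool frame: the origin (TCP) lies at the centre of the arm's flange, where the gripper is bolted on; the fingertips stand 173 mm ahead of it and the grasp point (between the pads) lies ahead of it (hold_point_z is the y of the grasp point in the tool frame, in m); y points along the fingers, z is the direction in which the jaws open and shut, and the axes are right-handed (so a half turn about y gives the same grasp; the last joint's range is limited). The gripper opens to 85 mm and grips with 20 to 120 N. Pads are 22 mm wide; open, the fingers measure 114 mm over their backs; the gripper's body (76 mm by 85 mm) begins 54 mm behind the grasp point. The pads swing forward as they close: fully open they stand 13 mm farther back than shut.
Start: joints at [1.017, 0.291, -0.153, 1.127, 0, 1.431], TCP at [0.212, 0.48, 0.405] pointing down, gripper open.
Joint ranges: [-2.52, 2.52], [-0.91, 1.74], [-1.3, 1.37], [-1.96, 2.02], [-1.52, 1.47], [-3.14, 3.14]. Speed limits (rad/s): [2.22, 2.22, 2.79, 3.14, 3.14, 3.14].

### API

Orientations are given as a rotation vector (axis times angle).
In Python, from bench import * gives the robot as it stands. The module is installed in compiled form; this text tells all that it offers.
- The arm moves only by the shell command python3 -m jog 'ROWS' [OPENING] [FORCE]. ROWS is JSON, one flat list of numbers, 4 for each row, row after row: the shift along the tool's x, y, z in m, then the turn about the tool's y in rad. In form: [dx, dy, dz, spin, dx, dy, dz, spin, ...]. A call has 1 to 20 rows; each row is the pose to reach, as a shift and turn from the pose commanded when the call began, along the tool's axes at that moment; what a row does not reach only later rows make up. A row lasts 1/8 s, in which the tool goes at most 62.5 mm and 10.7 degrees, less where a joint would pass 70% of its speed; a pose out of reach is approached as far as the arm can. A call with a gripper value outside its range is refused whole. OPENING is the opening, from 0 (shut) to 1 (fully open), set as the call begins (- or left out, the last holds). The fingers move at their own pace and stop on an object; FORCE is the grip in N (left out, the last holds). Time passes only in rows, so rows that repeat a pose let the fingers close. It gives the time, the measured TCP pose, the force and the opening at its end, in the units of the state.
- read_state(): the state, without advancing time (a new reading comes with each control period).
- grab_frame(name): name is "scene" or "top" or "wrist"; returns a dict with "pixels" (400x640x3 uint8, red, green, blue), "range_z" (400x640 float32, m along the optical axis (not along the pixel's ray), 0 where there is no reading), "fx", "fy", "cx", "cy" (pixels), "rvec" (rotation vector, rad) and "tvec" (3), from world to camera coordinates, as OpenCV has them; the wrist camera has in their place "tool_from_camera" (4x4, takes a point from camera to tool coordinates, whose origin is the TCP and whose axes are the tool frame's). Camera axes: x right, y down, z forward; pixel columns grow to the right and rows downward; lengths in m; the calibration is good to about 2 mm. The wrist camera is an equidistant fisheye: a pixel r from the principal point sees the ray r / f radians off the axis. A picture is of the moment at which its call begins: read the wrist's pose just before it.
- sign_off(): hands the job in, once; it reports no verdict.
The state is a dict: "clock": time; "qpos": joint angles; "joint_vel": joint speeds; "tau": joint torques, N m; "ee_pos": TCP position; "eef_rot": TCP orientation; "contact_force": force on the tool from outside, world axes, zero at the start; "wrist_torque": the same for the moment, N m; "width": opening from 0.0 (shut) to 1.0 (fully open).
Only numpy, scipy, OpenCV 4.12 (cv2) and the standard library are available. Lean on these libraries where they do the work, as an engineer would, in place of code of your own. Each camera call takes 0.05 s, during which the arm holds its last target. There are 200 camera calls.

### The job

Charge the hand air pump on the bench: push its round black plunger head down with the fingertips and let it spring back up, over and over, until the steel indicator pin beside it has popped fully out. Then let the plunger come all the way up and take the hand away. Do not pull the plunger up, do not touch the pin, and leave the bottle, the beaker and the jar where they stand.

Things in the scene. Friction and masses are not known exactly. Their poses are not given: they have to be found in the camera images.
- pump: White hand air pump fixed to the bench: base plate 120 x 180 x 12 mm (x -60..60, y -55..125), upright cylinder 68 mm in diameter, 122 mm high, plunger on top; beside it the indicator housing, 44 x 60 mm, 105 mm high with its black collar (30 mm). Origin on the bench under the cylinder's axis, z up; the indicator pin's axis is 80 mm from it along +y.
- plunger_top (a point): Centre of the flat top of the round black plunger head (56 mm in diameter, 14 mm thick, on a 16 mm steel rod). It moves with the head: 170 mm above the bench at rest, 148 mm fully pressed.
- plunger (a joint): How far the plunger is pressed, m: 0 at rest, 0.022 at the bottom stop, negative if pulled up. A 420 N/m spring (9 N at the bottom, 1 to 2 N more while raising the pin) returns it by itself in 0.2 s. A hidden ratchet lifts the pin about 5.5 mm per stroke (the first, or a fast one, up to 11 mm); only strokes 18 mm or more down that come back to within 2 mm of rest are sure to count.
- reagent_bottle: Bystander: amber glass bottle with a black cap, 54 mm in diameter, 105 mm high. Origin at the centre of its underside.
- beaker: Bystander: open clear glass beaker, 64 mm in diameter, 75 mm high. Origin at the centre of its underside.
- sample_jar: Bystander: white plastic jar with a red cap, 52 mm in diameter, 60 mm high. Origin at the centre of its underside.
- pin_out (a joint): How far the indicator pin stands out, m: 0 fully in, about 0.0355 fully out. Starts between 0 and 0.014, climbs with each stroke, stays where it is between strokes, and pops fully out by itself once past about 0.031; it then stays out and further strokes do nothing. Three to six full strokes are needed.
- pin: Steel indicator pin (18 mm in diameter), which stands upright in the collar on the indicator housing. Origin at the centre of its top: 108 mm above the bench when fully in, about 143.5 mm when fully out.
Not all that is in view belongs to the job. There is more than one size of the pump; the one meant has the size given above.

How it is judged:
On the way, in this order (a step that is already met when the one before it is completed fails the run):
1. the plunger has been pushed down (value of joint plunger above 0.012 m).
2. the plunger has come up again (value of joint plunger below 0.006 m).
3. the plunger has been pushed down again (value of joint plunger above 0.012 m).
4. the indicator pin has popped fully out (value of joint pin_out above 0.033 m), for 0.1 s.
At the end, for the whole second after the job is handed in: The indicator pin stands out by more than 33 mm (fully out is about 35.5 mm), the plunger is back up (within 4 mm of rest), and the bottle, the beaker and the jar are within 15 mm of where they stood (value of joint pin_out above 0.033 m and value of joint plunger between -0.003 and 0.004 m and distance of each of reagent_bottle, beaker, sample_jar from where it was at the start of the episode below 0.015 m); the robot touches nothing.
It fails at once if the plunger is pulled up more than 4 mm above rest (value of joint plunger below -0.004 m).
It fails at once if the indicator pin is touched by the robot (contact force between any of the fingers, the arm and pin above 0.5 N).
It fails at once if the bottle, the beaker or the jar is moved by more than 15 mm or tipped (distance of any of reagent_bottle, beaker, sample_jar from where it was at the start of the episode above 0.015 m or angle between any of reagent_bottle, beaker, sample_jar's own z axis and vertical above 0.3 rad).
It also fails if it takes over 48 s, if anything falls off the work surface, if the arm or the gripper's body presses on something with over 40 N, if the wrist force passes 120 N, or if a joint passes its speed limit or range.

## Working session

There is one attempt and no reset: what is moved stays moved. The work goes in short steps, Python scripts to look and compute and a shell command to move; the robot and the scene stay as the last step left them, time stands still between calls to the robot, and variables do not carry over. Pictures are saved under pics/ and viewed, about 8 in all and at most 12, crops included, and the job is handed in when it is done.

```bash
mkdir -p pics; python3 - <<'E'
from bench import *
import cv2,numpy as np
print(read_state())
for n in("scene","top"):
    f=grab_frame(n); cv2.imwrite(f"pics/{n}0.png",f["pixels"][:,:,::-1]); np.savez(f"{n}0.npz",**f)
    print(n,f["fx"],f["cx"],f["cy"],f["rvec"],f["tvec"])
E
```

```text
{'clock': 0.0, 'qpos': array([ 1.01666831e+00,  2.91299536e-01, -1.54087475e-01,  1.12666433e+00,
       -2.07556130e-05,  1.43149428e+00]), 'joint_vel': array([-2.45190337e-04, -2.72062929e-06,  1.11200346e-03,  2.35737492e-03,
        3.28626644e-04, -6.31388196e-04]), 'tau': array([-7.72563835e-04, -5.37149262e+01,  3.31364501e+01,  1.58759201e-02,
       -2.19151038e-04,  1.84865576e-05]), 'ee_pos': array([0.21149147, 0.48031112, 0.40413664]), 'eef_rot': array([-1.54738644,  0.32575515, -0.32511205]), 'contact_force': array([0.42694291, 0.35337818, 0.0850766 ]), 'wrist_torque': array([ 0.03770623, -0.00524487, -0.01809185]), 'width': 1.0043437785078044}
scene 437.34283585779144 320.32634325516733 198.2545508154908 [ 1.9556412   1.50111539 -0.6003996 ] [-0.09070302 -0.28290201  1.71802165]
top 381.92621612462386 315.44916021855624 198.91424277372155 [ 2.1688756  -2.22020656  0.10673468] [-0.06719492  0.53815901  1.22981046]
```

View pics/scene0.png

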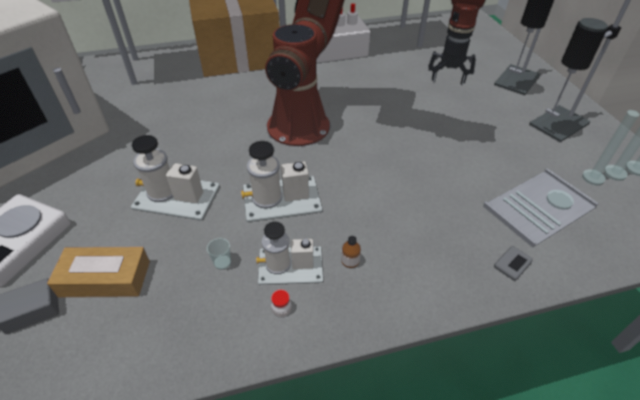

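View pics/top0.png

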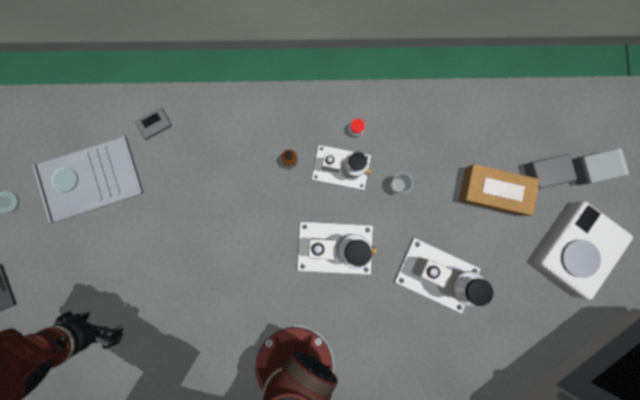

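The scene shows three pumps: a small one among bottle, jar and beaker (top view ~(342,165)), a larger one at (335,248), and one at an angle at (450,278). I'll measure all three from depth.

```bash
cat > h.py <<'E'
import numpy as np,cv2
def cloud(f):
    h,w=f["range_z"].shape; v,u=np.mgrid[:h,:w]; z=f["range_z"].astype(float)
    p=np.stack([(u-f["cx"])/f["fx"]*z,(v-f["cy"])/f["fy"]*z,z],-1)
    R=cv2.Rodrigues(np.array(f["rvec"],float))[0]
    P=(p-np.array(f["tvec"]).ravel())@R; P[z==0]=np.nan
    return P
E
python3 - <<'E'
from h import *
f=dict(np.load("top0.npz")); P=cloud(f); px=f["pixels"].astype(int)
for name,(u0,v0,u1,v1) in dict(small=(308,140,376,195),mid=(292,215,380,280),rot=(390,232,500,318)).items():
    Q=P[v0:v1,u0:u1].reshape(-1,3); C=px[v0:v1,u0:u1].reshape(-1,3)
    pl=Q[(Q[:,2]>.006)&(Q[:,2]<.02)&(C.min(1)>130)]
    r=cv2.minAreaRect(pl[:,:2].astype(np.float32)*1000)
    top=np.nanmax(Q[:,2]); 
    dk=(C.max(1)<80)&(Q[:,2]>top-.012); hd=Q[dk]
    print(name,"plate",r,"top",np.nanpercentile(Q[:,2],[97,99]),top,"head",hd.mean(0),np.ptp(hd,0),len(hd))
    ci=cv2.minEnclosingCircle(hd[:,:2].astype(np.float32)*1000); print(ci)
for n,(u0,v0,u1,v1) in dict(bottle=(275,142,303,172),jar=(343,113,370,140),beaker=(384,168,416,198)).items():
    Q=P[v0:v1,u0:u1].reshape(-1,3); Q=Q[Q[:,2]>.03]; print(n,np.median(Q,0),Q.min(0),Q.max(0))
E
```

```text
small plate ((664.7925415039062, -171.86489868164062), (180.22952270507812, 164.66668701171875), 77.6356201171875) top [0.1697948  0.17145111] 0.1769401529802875 head [ 0.63428025 -0.20011026  0.16939237] [0.05077531 0.05049408 0.01180719] 232
((633.9653930664062, -201.4850616455078), 26.350561141967773)
mid plate ((377.37603759765625, -140.03286743164062), (241.75889587402344, 160.75384521484375), 85.59880828857422) top [0.22786199 0.2291939 ] 0.23314965179815875 head [ 0.37310343 -0.18432912  0.22686859] [0.06513162 0.06868791 0.01074272] 510
((373.99249267578125, -185.3844757080078), 35.57228088378906)
rot plate ((280.09698486328125, -472.46038818359375), (239.18994140625, 160.78939819335938), 63.84294509887695) top [0.22635302 0.22798572] 0.23246714174057673 head [ 0.25863225 -0.51235537  0.22624262] [0.07032843 0.07334496 0.01195274] 560
((258.4369812011719, -513.0491333007812), 37.1226692199707)
bottle [0.66372357 0.00141756 0.07391989] [ 0.64305341 -0.02321763  0.03095316] [0.69469439 0.02825931 0.11095262]
jar [ 0.76713125 -0.21850952  0.05812042] [ 0.74579958 -0.24229649  0.03048453] [ 0.79419121 -0.19602561  0.06470153]
beaker [ 0.5833503  -0.36910711  0.06030869] [ 0.55098694 -0.38612072  0.03006358] [ 0.61208821 -0.32367579  0.07874718]
```

```bash
python3 - <<'E'
from h import *
from bench import read_state
f=dict(np.load("top0.npz")); P=cloud(f); px=f["pixels"].astype(int)
Q=P[148:172,318:342].reshape(-1,3); h=Q[Q[:,2]>.09]; print("housing",h.mean(0),h.max(0),"pinish",Q[Q[:,2]>.106].mean(0))
g=dict(np.load("scene0.npz")); G=cloud(g)[220:240,260:290].reshape(-1,3); c=g["pixels"][220:240,260:290].reshape(-1,3).astype(int)
k=G[(c.max(1)<80)&(G[:,2]>.162)&(G[:,2]<.178)]; print("scene head",k.mean(0),cv2.minEnclosingCircle(k[:,:2].astype(np.float32)*1000),len(k),np.median(k[:,2]))
s=read_state(); R=cv2.Rodrigues(s["eef_rot"])[0]; print(R.round(3))
print(R.T@(np.array([.635,-.201,.375])-s["ee_pos"]))
E
```

```text
housing [ 0.64937765 -0.1323649   0.09965709] [ 0.67669828 -0.10095758  0.12164284] pinish [ 0.65231373 -0.12365406  0.11206394]
scene head [ 0.63910308 -0.20263081  0.16986189] ((637.38427734375, -202.4476318359375), 27.50281524658203) 281 0.17000584040660308
[[ 0.915 -0.001  0.403]
 [-0.403 -0.001  0.915]
 [-0.    -1.    -0.001]]
[ 0.66219541  0.02961693 -0.45280927]
```

```bash
python3 -m jog '[0.041,0,-0.028,0, 0.083,0,-0.057,0, 0.124,0,-0.085,0, 0.166,0,-0.113,0, 0.207,0,-0.142,0, 0.249,0,-0.17,0, 0.29,0,-0.198,0, 0.332,0,-0.227,0, 0.373,0,-0.255,0, 0.415,0,-0.283,0, 0.456,0,-0.311,0, 0.498,0,-0.34,0, 0.539,0,-0.368,0, 0.581,0,-0.396,0, 0.622,0,-0.425,0, 0.6635,0,-0.453,0, 0.6635,0,-0.453,0, 0.6635,0,-0.453,0]' 0
python3 - <<'E'
from h import *
from bench import *
s=read_state();print(s["clock"],s["ee_pos"],s["eef_rot"],s["qpos"],s["contact_force"],s["width"])
R=cv2.Rodrigues(s["eef_rot"])[0]; print((R.T@(np.array([.636,-.202,.36])-s["ee_pos"])).round(4))
f=grab_frame("wrist"); cv2.imwrite("pics/wrist1.png",f["pixels"][:,:,::-1])
f=grab_frame("scene"); cv2.imwrite("pics/scene1.png",cv2.resize(f["pixels"][150:320,190:390,::-1],None,fx=3.5,fy=3.5))
E
```

```text
clock: 2.35
ee_pos: [0.636, -0.2013, 0.404]
eef_rot: [-1.546, 0.327, -0.324]
contact_force: [-0.4, -0.5, -1.1]
width: 0.002
2.35 [ 0.63597537 -0.20127027  0.40399148] [-1.54559143  0.32671557 -0.32431013] [-4.16062458e-01  5.74201070e-01  2.86686980e-01  1.28489138e+00
  2.50150952e-04 -1.03419501e-03] [-0.41011825 -0.52181328 -1.09007647] 0.001958080585346279
[ 0.0004  0.044  -0.0007]
```

View pics/scene1.png

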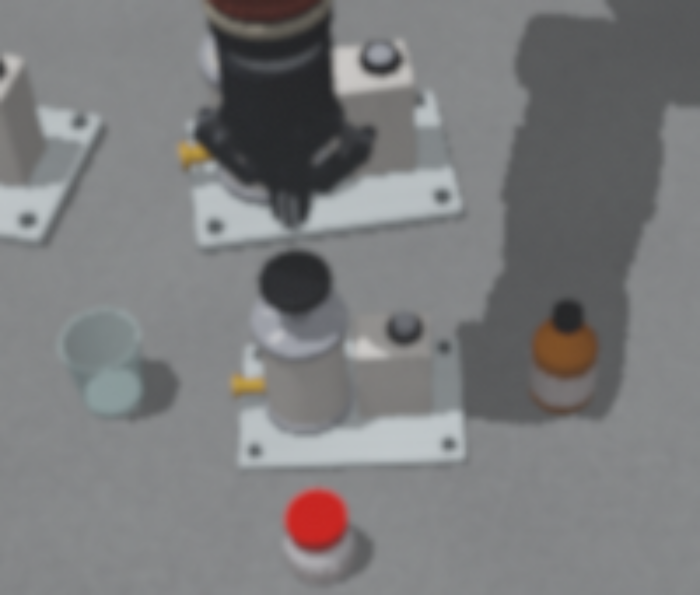

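View pics/wrist1.png

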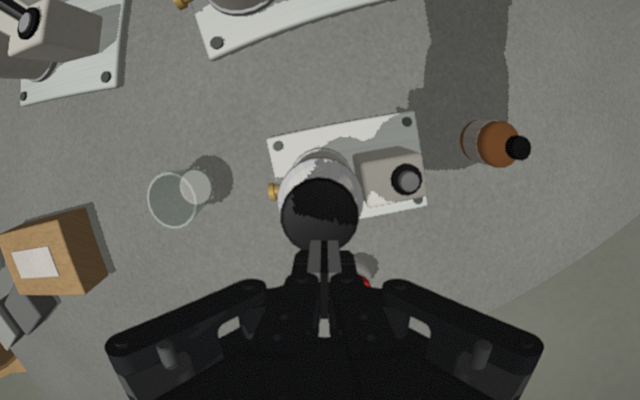

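Fingers are shut, hovering directly above the head (crop (295,215) vs. head (295,280)); pin in collar at (403,325), bystanders clear. Descend and find contact by force.

```bash
python3 -m jog '[0,0.02,0,0, 0,0.04,0,0, 0,0.054,0,0, 0,0.054,0,0, 0,0.054,0,0]' 0; for i in 1 2 3 4; do python3 -m jog '[0,0.003,0,0, 0,0.003,0,0]'; done
```

```text
clock: 3.08
ee_pos: [0.6364, -0.2013, 0.3516]
eef_rot: [-1.546, 0.324, -0.326]
contact_force: [0.8, 0.4, 0.8]
width: -0.0
clock: 3.32
ee_pos: [0.6363, -0.2015, 0.3478]
eef_rot: [-1.546, 0.325, -0.326]
contact_force: [0.7, 0.3, 0.6]
width: 0.003
clock: 3.58
ee_pos: [0.6362, -0.2015, 0.3444]
eef_rot: [-1.546, 0.326, -0.325]
contact_force: [0.6, -0.3, 0.3]
width: -0.003
clock: 3.82
ee_pos: [0.6363, -0.2015, 0.3418]
eef_rot: [-1.546, 0.325, -0.326]
contact_force: [-1.3, 0.3, 2.6]
width: -0.001
clock: 4.08
ee_pos: [0.6363, -0.2015, 0.3388]
eef_rot: [-1.546, 0.325, -0.326]
contact_force: [0.8, -0.1, 3.8]
width: -0.005
```

```bash
python3 -m jog '[0,0.006,0,0, 0,0.012,0,0, 0,0.0165,0,0, 0,0.0165,0,0, 0,0.0165,0,0]'
python3 -c "
from bench import *;from h import *
f=grab_frame('scene');np.savez('s_down.npz',**f);P=cloud(f)
print(read_state()['contact_force'])"
python3 -m jog '[0,-0.007,0,0, 0,-0.014,0,0, 0,-0.021,0,0, 0,-0.026,0,0, 0,-0.026,0,0, 0,-0.026,0,0]'
```

```text
clock: 4.7
ee_pos: [0.6363, -0.2015, 0.3232]
eef_rot: [-1.547, 0.325, -0.326]
contact_force: [-2.6, 0.6, 10.5]
width: 0.002
[-2.50097963  1.36860927 10.6739356 ]
clock: 5.5
ee_pos: [0.6362, -0.2014, 0.3478]
eef_rot: [-1.546, 0.326, -0.325]
contact_force: [-0.7, -0.3, -0.6]
width: 0.002
```

First stroke good (10.5 N at about 20 mm, back to free). Two more strokes.

```bash
python3 -m jog '[0,0.009,0,0, 0,0.018,0,0, 0,0.0265,0,0, 0,0.0265,0,0, 0,0.0265,0,0, 0,0.018,0,0, 0,0.009,0,0, 0,0,0,0, 0,0,0,0, 0,0,0,0, 0,0.009,0,0, 0,0.018,0,0, 0,0.0265,0,0, 0,0.0265,0,0, 0,0.0265,0,0]'
python3 -m jog '[0,-0.009,0,0, 0,-0.018,0,0, 0,-0.0265,0,0, 0,-0.0265,0,0, 0,-0.0265,0,0]'
cat > pin.py <<'E'
from bench import *;from h import *
import sys
f=grab_frame('scene');P=cloud(f);n=sys.argv[1]
Q=P[225:270,290:320].reshape(-1,3);d=np.hypot(Q[:,0]-.653,Q[:,1]+.124)<.012
print("pin z",np.nanpercentile(Q[d][:,2],[50,90,97]),"n>115",(Q[d][:,2]>.115).sum())
t=grab_frame('top');T=cloud(t)[140:180,310:345].reshape(-1,3);d=np.hypot(T[:,0]-.653,T[:,1]+.124)<.010
print("top pin z",np.nanpercentile(T[d][:,2],[50,90,97]))
cv2.imwrite(f"pics/{n}.png",cv2.resize(f["pixels"][190:290,220:360,::-1],None,fx=5,fy=5))
E
python3 pin.py p3
```

```text
clock: 7.38
ee_pos: [0.6364, -0.2015, 0.3221]
eef_rot: [-1.546, 0.324, -0.326]
contact_force: [-1.5, 0.8, 9.0]
width: 0.001
clock: 8.0
ee_pos: [0.6361, -0.2014, 0.3476]
eef_rot: [-1.546, 0.326, -0.325]
contact_force: [-0.2, 0.4, 0.3]
width: -0.0
pin z [0.12202187 0.13748137 0.13836805] n>115 60
top pin z [0.13415833 0.13760436 0.13844282]
```

View pics/p3.png

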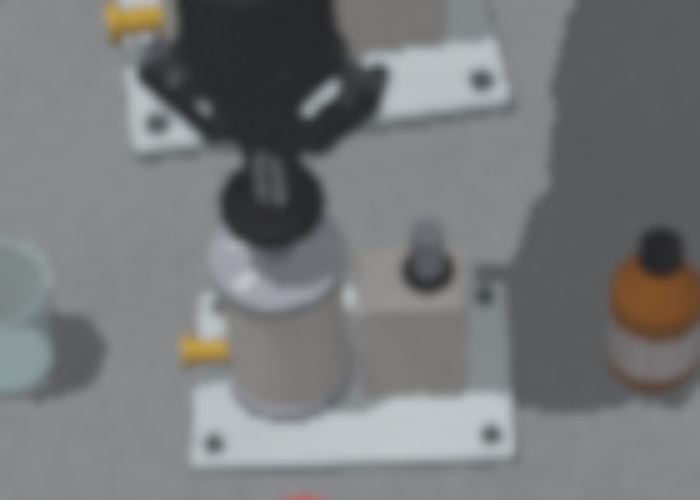

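The pin (427,235) has risen to z≈0.137, i.e. about 29 mm out and not yet popped; fingers clear of it. One more stroke, then re-measure.

```bash
python3 -m jog '[0,0.009,0,0, 0,0.018,0,0, 0,0.0265,0,0, 0,0.0265,0,0, 0,0.0265,0,0, 0,0.018,0,0, 0,0.009,0,0, 0,0,0,0, 0,0,0,0, 0,0,0,0]'; python3 pin.py p4
```

```text
clock: 9.35
ee_pos: [0.6361, -0.2014, 0.3476]
eef_rot: [-1.546, 0.326, -0.325]
contact_force: [0.8, 0.1, 0.6]
width: -0.001
pin z [0.12803888 0.14358164 0.14582141] n>115 72
top pin z [0.14039002 0.1447378  0.14639816]
```

The pin reads about 0.144 (fully out is 0.1435). I'll do one spare, harmless stroke for certainty, then lift away.

```bash
python3 -m jog '[0,0.009,0,0, 0,0.018,0,0, 0,0.0265,0,0, 0,0.0265,0,0, 0,0.0265,0,0, 0,0.018,0,0, 0,0.009,0,0, 0,0,0,0, 0,0,0,0, 0,-0.03,0,0, 0,-0.06,0,0, 0,-0.09,0,0, 0,-0.09,0,0, 0,-0.09,0,0]'; python3 pin.py p5; python3 - <<'E'
from bench import *;from h import *
g=grab_frame("scene"); G=cloud(g)[220:240,260:290].reshape(-1,3); c=g["pixels"][220:240,260:290].reshape(-1,3).astype(int)
k=G[(c.max(1)<80)&(G[:,2]>.14)&(G[:,2]<.18)]; print("head z",np.median(k[:,2]),len(k))
a=np.load("scene0.npz")["pixels"].astype(int); d=np.abs(a-g["pixels"]).max(2)
for n,(u0,v0,u1,v1) in dict(bottle=(340,234,364,268),beaker=(206,238,233,270),jar=(270,288,294,316)).items(): print(n,d[v0:v1,u0:u1].mean())
E
```

```text
clock: 11.2
ee_pos: [0.6361, -0.2014, 0.4369]
eef_rot: [-1.546, 0.327, -0.324]
contact_force: [0.5, 0.4, -0.1]
width: 0.001
pin z [0.12655306 0.14397238 0.14588808] n>115 70
top pin z [0.14017446 0.14450895 0.1457253 ]
head z 0.16988532542559193 280
bottle 16.666666666666668
beaker 7.173611111111111
jar 7.349702380952381
```

View pics/p5.png

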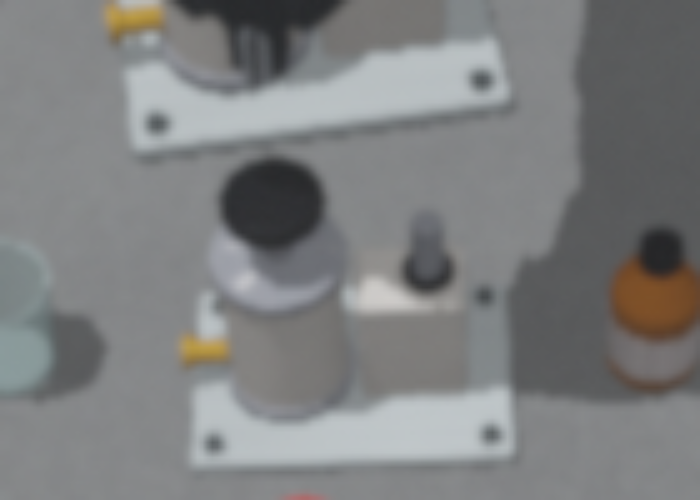

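The pin (427,235) stands tall and did not change with the spare stroke. The head is back at 0.170 m, the hand is clear, and the bottle only differs by the robot's shadow.

```bash
python3 -c "
from bench import *
print(sign_off())"
```

```text
the job is handed in; nothing more can be done
None
```

I picked out the 180 mm pump from the three on the bench, pressed its plunger with the shut fingertips and let it come all the way up each time. After four full strokes the pin was out. I gave it one spare stroke, lifted the hand 90 mm clear and handed the job in at about 11 s of robot time.

My last checks, none of which disagreed:
- **Pin:** the top stood at about 0.144 m from both cameras (about 36 mm out), and it did not change with the spare stroke.
- **Plunger:** the head was back at 0.170 m, its rest height.
- **Forces:** the highest reading, taken at the bottom of a stroke, was about 11 N. At the end it was about zero.
- **Bottle, beaker and jar:** none was seen to move. I compared them only by picture difference, not by measured distance. The bottle showed the largest difference, which I put down to the arm's shadow moving.

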